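# Run a small jar on the touch-start jar mixer

### The job

Swing the mixer's carry handle back, away from its dials, until it snaps home in its end detent, so that the sprung ring on top is clear. Then stand the small jar upright in the ring, press it fully down against the spring so that the mixer runs, and finish while still holding it pressed fully down: do not let go. Leave the other things on the bench where they are.

Things in the scene. Friction and masses are not known exactly. Their poses are not given: they have to be found in the camera images.
- mixer: cordless touch-start jar mixer, a heavy grey housing fixed to the bench, 125 mm deep (x) x 150 wide (y), flat deck 60 mm above the bench; origin on the bench surface under the centre of the sprung ring, its front panel with two dials faces the body's -x, its back is 55 mm behind the origin at +x, z up
- mixer_handle (a joint): carry handle angle, rad: 0 = upright above the mixer (starts within about 0.3 of it), grows as the handle swings back towards the mixer's +x; friction holds it wherever it is left (about 2 N at the bar moves it). From about 1.17 a sprung plunger resists (about 5 N at the bar) and pushes the handle back if it is let go too early; past 1.4 it snaps on by itself to the end stop at 1.60 (bar nearly level behind the mixer, 44 mm above the bench) and is kept there
- handle_hinge (a point): point on the handle's hinge axis in the middle of the mixer, fixed to the housing 10 mm behind the ring axis and 48 mm above the bench; the hinge axis runs along the mixer's y
- handle_bar (a point): centre of the handle's cross bar, 125 mm from the hinge axis; the bar lies along the mixer's y, rubber sleeve 18 mm thick and 104 mm long between two side arms 165 mm apart; the point turns with the handle, its z points from hinge to bar
- ring_seat (a point): centre of the floor of the sprung ring cradle, where the jar's bottom rests; 89 mm above the bench with the spring relaxed, 77 mm when fully pressed. The ring's wall stands 13 mm above this floor, inside diameter 53 mm at the floor widening to 59 mm at the mouth, 67 mm outside diameter
- mixer_ring (a joint): how far the sprung ring is pressed down, m: 0 relaxed, 0.012 fully down (its skirt meets the deck); needs about 5 N to start and 12 N when fully down; it rises again when let go
- small_jar (a point): middle of the small closed round jar, amber with a black cap: body 48 mm diameter and 49 mm high, cap 42 mm diameter, 60 mm high in all; this point is on its axis 30 mm above its bottom, its z axis points up through the cap. About 0.07 kg. The lowest 13 mm go into the ring, so fingertips must stay more than that above its bottom
- jar_wide: wide pale jar with white cap, 66 mm diameter, 85 mm high, too big for the ring; origin under its centre; stays where it is
- tape_measure: yellow tape measure standing on edge, 35 x 70 x 64 mm; origin under its centre; stays where it is
- sanding_block: sanding block, 66 x 100 x 24 mm; origin under its centre; stays where it is
- wrench_13: combination wrench lying flat near the bench's front edge, 161 mm long, 6 mm thick; stays where it is
- oil_tin: flat yellow oil tin standing upright, 28 x 58 x 113 mm; origin under its centre; stays where it is
Not all that is in view belongs to the job. What is shaped like the part that bears small_jar but turquoise is not meant.

How it is judged:
By the outcome, as a careful person would: the job done as asked, in the order asked, and still so for the second after the job is handed in, while the arm keeps its last pose, push and grip.
It also fails if it takes over 61 s, if anything falls off the work surface, if the arm or the gripper's body presses on something with over 40 N, if the wrist force passes 120 N, or if a joint passes its speed limit or range.

### The arm

A 7-joint arm with a two-finger parallel gripper is mounted at the origin on a cart in front of the work surface, level with it; the furniture and walls round the work are solid. World frame = base frame: x ahead of the robot, y to its left, z up, the work surface at z = 0. Lengths are in m, angles in degrees, forces in N, time in s.
With the tool pointing down it reaches from about 0.425 to 0.875 m from the base axis. Payload 4.7 kg.
Tool frame: the origin (TCP) lies midway between the tips of the shut fingers; the grasp point (between the pads) lies 19 mm behind it; z points along the fingers, y is the line along which they close (so a half turn about z gives the same grasp; the last joint's range is limited). The gripper opens to 87 mm and grips with 3 to 60 N. Pads are 19 mm wide; open, the fingers measure 117 mm over their backs; the gripper's body (75 mm by 190 mm) begins 51 mm behind the grasp point.
Start: joints at [71.855, 18.392, -4.016, 83.108, 1.295, 78.541, -3.26], TCP at [0.211, -0.615, 0.223] pointing down, gripper open.
Joint ranges: [-163.93, 163.93], [-17.29, 119.83], [-79.2, 71.16], [3.27, 140.29], [-89.18, 269.18], [5.43, 117.66], [-154.24, 154.24]. Speed limits (degrees/s): [147.25, 147.25, 180, 180, 180, 180, 180].

### API

Orientations are given as [roll, pitch, yaw] about the fixed x, y, z axes, in that order (R = Rz(yaw) Ry(pitch) Rx(roll)).
In Python, from cell import env, viewer, boxes_of, masks_of gives the robot as it stands. The module is installed in compiled form; this text tells all that it offers.
- The arm moves only by the tool apply_moves, never from a script. Its argument "moves" is a list of rows, each a list of 7 numbers: the shift along the tool's x, y, z scaled (see below), then the turn, a rotation vector about the tool's x, y, z scaled (see below), then the opening, from 0 (shut) to 1 (fully open). A call has 1 to 20 rows; each row is the pose to reach, as a shift and turn from the pose commanded when the call began, along the tool's axes at that moment; what a row does not reach only later rows make up. The controller multiplies each number of a shift by 0.2 m and each number of a turn by 1.5 rad. A row lasts 1/10 s, in which the tool goes at most 50 mm and 8.59 degrees, less where a joint would pass 70% of its speed; a pose out of reach is approached as far as the arm can. A call with a number of a shift or a turn outside -1 to 1 is refused whole. A call with a gripper value outside its range is refused whole. The fingers move at their own pace and stop on an object; "grip_force" is the grip in N (left out, the last holds). Time passes only in rows, so rows that repeat a pose let the fingers close. It gives the time, the measured TCP pose, the force, the opening and the grip force at its end, in the units of the state.
- env.get_obs(): the state, without advancing time (a new reading comes with each control period).
- viewer.read_camera(name): name is "scene" or "top"; returns the picture (384x512x3 uint8, red, green, blue); there is no depth.
- viewer.get_calibration(name): a dict with "fov_y" (degrees; the focal length in pixels is half the picture's height over the tangent of half this angle, whatever the lens; pixels are square), "cx", "cy" (the principal point, pixels), "position" and "orientation" of the camera in the world. Camera axes: x right, y up, looking along -z (the intrinsics and any distortion apply to the point x, -y, -z); pixel columns grow to the right and rows downward; lengths in m; the calibration is good to about 2 mm. A picture is of the moment at which its call begins. get_calibration takes no time and is no camera call.
- env.sign_off(): hands the job in; it is judged then, once.
Trained networks look in the newest picture that a camera, given by its name, has taken for a name from the list of things; names that differ only in an ending like _2 or _b are one class to them, and where a whole thing is asked for, a point or a joint stands for the part that bears it (a point fixed in the world has none). Each returns a list of dicts, best first, with "conf" (0 to 1); they miss things now and then, are a little off and sometimes report something else, mostly with a low value. They report only what shows in the picture. A call takes as long as a camera call. They do not tell look-alikes from the thing itself.
- boxes_of(camera, target): "location" ([column, row] in pixels, amid what is visible of it).
- masks_of(camera, target): "pixels" (384x512 bool, what is visible of it) and "location" ([column, row] in pixels, amid what is visible of it).
The state is a dict: "time_s": time; "qpos": joint angles; "joint_velocities": joint speeds; "effort": joint torques, N m; "tool_pos": TCP position; "tool_rot": TCP orientation; "force": force on the tool from outside, world axes, zero at the start; "wrist_torque": the same for the moment, N m; "grip_width": finger opening in m; "grasp_force": force on a finger pad.
Only numpy, scipy, OpenCV 4.12 (cv2) and the standard library are available. Lean on these libraries where they do the work, as an engineer would, in place of code of your own. Each camera call takes 0.05 s, during which the arm holds its last target. There are 200 camera calls.

## Working session

There is one attempt and no reset: what is moved stays moved. The work goes in short steps, Python scripts to look and compute and a tool call to move; the robot and the scene stay as the last step left them, time stands still between calls to the robot, and variables do not carry over. Pictures are saved under pics/ and viewed, at most 10 in all, crops included, and the job is handed in when it is done.

Besides the shell and the picture viewer there is one more tool, called after "Request:" as a command line: name --pt "numbers of a row" for each row, then --argument value for the rest. apply_moves: Moves the arm, as the interface text tells. Shifts and turns lie within -1 to 1; 1 stands for 0.2 m of shift or 1.5 rad of turn. Its arguments: {"type":"object","properties":{"moves":{"type":"array","items":{"type":"array","items":{"type":"number","minimum":-1,"maximum":1}}},"grip_force":{"type":"number"}},"required":["moves"]}

```bash
mkdir -p pics
cat > h.py <<'E'
import numpy as np, cv2
from scipy.spatial.transform import Rotation as R
from cell import env, viewer, boxes_of, masks_of
def snap(c,f,crop=None,s=1):
    im=viewer.read_camera(c)
    o=im if crop is None else im[crop[1]:crop[3],crop[0]:crop[2]]
    o=cv2.resize(o,None,fx=s,fy=s,interpolation=cv2.INTER_CUBIC)
    cv2.imwrite('pics/'+f,o[:,:,::-1]); return im
E
python3 - <<'E'
from h import *
for c in ('scene','top'):
    print(viewer.get_calibration(c))
a=snap('scene','a.png');b=snap('top','b.png')
cv2.imwrite('pics/ab.png',np.vstack([a,b])[:,:,::-1])
for c in ('scene','top'):
  for t in ('mixer','mixer_handle','mixer_ring','small_jar','handle_bar','ring_seat','jar_wide','oil_tin','tape_measure'):
    print(c,t,[(np.round(d['location'],1).tolist(),round(d['conf'],2)) for d in boxes_of(c,t)[:3]])
o=env.get_obs();print(o)
E
```

```text
{'fov_y': 53.57965386888631, 'cx': 254.3410384837014, 'cy': 194.38723516883837, 'position': array([0.17748109, 0.5068773 , 0.98331982]), 'orientation': array([ 4.01303439e+01,  1.22179547e-01, -1.50124687e+02])}
{'fov_y': 55.5489516070433, 'cx': 252.04869499741608, 'cy': 196.94951764177065, 'position': array([ 0.33510129, -0.10159281,  1.28010785]), 'orientation': array([ 11.20955299,  -1.08837072, -88.70258556])}
scene mixer [([256.3, 234.0], 0.86)]
scene mixer_handle [([243.5, 212.2], 0.89)]
scene mixer_ring [([252.8, 227.6], 0.73), ([313.1, 234.3], 0.49)]
scene small_jar [([321.2, 194.3], 0.8), ([288.4, 199.8], 0.71), ([303.5, 136.0], 0.59)]
scene handle_bar [([245.9, 208.6], 0.84)]
scene ring_seat [([253.6, 229.6], 0.79), ([251.0, 234.9], 0.71)]
scene jar_wide [([198.2, 354.0], 0.89)]
scene oil_tin [([129.9, 264.2], 0.65)]
scene tape_measure [([245.1, 316.0], 0.74)]
top mixer [([232.9, 220.1], 0.74), ([224.7, 206.1], 0.33)]
top mixer_handle [([229.8, 209.2], 0.7), ([231.7, 217.2], 0.55)]
top mixer_ring [([230.8, 217.0], 0.6)]
top small_jar [([304.3, 254.3], 0.73), ([370.0, 209.8]
[... 258 characters left out ...]
me_s': 1.0, 'qpos': array([71.85403488, 18.39223853, -4.01524088, 83.10694853,  1.29481503,
       78.54047598, -3.25867475]), 'joint_velocities': array([-0.01498187,  0.0280514 , -0.09214211,  0.03595531,  0.03757847,
        0.07355278,  0.03111768]), 'effort': array([-4.98943864e-04, -4.91115832e+01, -4.03037723e-01, -3.12779367e+01,
       -6.33727270e-02,  3.35035147e-02, -3.74424886e-06]), 'tool_pos': array([ 0.21109801, -0.61479631,  0.22258812]), 'tool_rot': array([1.79994546e+02, 2.76014951e-03, 1.89552211e+01]), 'force': array([0.78639449, 0.12388681, 0.43178199]), 'wrist_torque': array([-0.00040279, -0.02389641,  0.00055113]), 'grasp_force': 0.0, 'grip_width': 0.08736958542168712}
```

View pics/a.png

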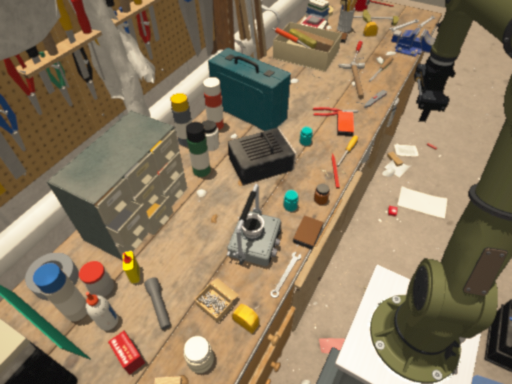

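View pics/b.png

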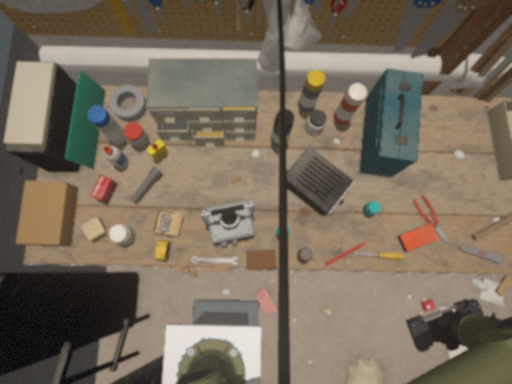

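```bash
cat >> h.py <<'E'
def cam(c):
    k=viewer.get_calibration(c); f=192/np.tan(np.radians(k['fov_y']/2))
    return k,f,R.from_euler('xyz',k['orientation'],degrees=True)
def ray(c,p):
    k,f,r=cam(c)
    d=r.apply([(p[0]-k['cx'])/f,-(p[1]-k['cy'])/f,-1]); return k['position'],d/np.linalg.norm(d)
def atz(c,p,z):
    o,d=ray(c,p); return o+d*(z-o[2])/d[2]
def tri(p,q):
    o1,d1=ray('scene',p);o2,d2=ray('top',q)
    s=np.linalg.lstsq(np.c_[d1,-d2],o2-o1,rcond=None)[0]
    a,b=o1+s[0]*d1,o2+s[1]*d2; return (a+b)/2,np.linalg.norm(a-b)
def proj(c,P):
    k,f,r=cam(c); v=r.inv().apply(np.atleast_2d(P)-k['position'])
    return np.c_[k['cx']-f*v[:,0]/v[:,2], k['cy']+f*v[:,1]/v[:,2]]
E
python3 - <<'E'
from h import *
a=viewer.read_camera('scene');b=viewer.read_camera('top')
A=cv2.resize(a[170:280,215:345],None,fx=4.5,fy=4.5,interpolation=cv2.INTER_CUBIC)
A=cv2.resize(a[175:275,220:340],(480,400),interpolation=cv2.INTER_CUBIC)
B=cv2.resize(b[190:280,190:320],(578,400),interpolation=cv2.INTER_CUBIC)
B=cv2.resize(b[195:255,195:265],(467,400),interpolation=cv2.INTER_CUBIC)[:, :320]
B=cv2.resize(b[195:255,197:260],(320,305))
B=np.vstack([B,np.zeros((95,320,3),np.uint8)])
cv2.imwrite('pics/c.png',np.hstack([A,B])[:,:,::-1])
print('jar',tri([321.2,194.3],[304.3,254.3]))
print('bar',tri([245.9,208.6],[223.1,210.4]))
print('ring',tri([252.8,227.6],[230.8,217.0]))
for c,p in(('scene',[321.2,194.3]),('top',[304.3,254.3])): print(atz(c,p,.03))
for c,p in(('scene',[253.6,229.6]),('top',[230.2,216.9])): print(atz(c,p,.095))
print('wide',[atz(c,p,.05) for c,p in(('scene',[198,354]),('top',[119.6,234.6]))])
for c in('scene','top'):
  for t in ('mixer','handle_bar','mixer_ring','small_jar'):
    for d in masks_of(c,t)[:2]:
      ys,xs=np.nonzero(d['pixels']);print(c,t,round(d['conf'],2),xs.min(),xs.max(),ys.min(),ys.max(),[np.round(v,1) for v in cv2.minAreaRect(np.c_[xs,ys].astype(np.float32))])
E
```

```text
jar (array([ 0.39008688, -0.30251804,  0.02493512]), np.float64(0.001111987421813712))
bar (array([ 0.51191448, -0.02928861,  0.17414516]), np.float64(0.0032483372065817214))
ring (array([ 0.50525438, -0.04963917,  0.06595496]), np.float64(0.0010756150358633525))
[ 0.38949852 -0.2981012   0.03      ]
[ 0.38932925 -0.3018473   0.03      ]
[ 0.48893776 -0.02728364  0.095     ]
[ 0.50196789 -0.04874082  0.095     ]
wide [array([0.44046551, 0.32135213, 0.05      ]), array([0.43919116, 0.32107823, 0.05      ])]
scene mixer 0.81 228 280 186 265 [array([259.9, 229.3]), array([47. , 77.6]), np.float64(22.8)]
scene handle_bar 0.93 233 261 185 258 [array([247.6, 221.5]), array([18.5, 75.2]), np.float64(19.2)]
scene mixer_ring 0.92 242 263 214 236 [array([252.5, 225. ]), array([22., 21.]), np.float64(90.0)]
scene small_jar 0.79 299 313 127 145 [array([306., 136.]), array([18., 14.]), np.float64(90.0)]
scene small_jar 0.73 242 263 214 236 [array([253.3, 225.4]), array([19.7, 22.8]), np.float64(26.6)]
top mixer 0.64 201 255 200 244 [array([230.3, 222.8]), array([41.1, 55.3]), np.float64(80.0)]
top mixer 0.39 201 253 204 221 [array([227.2, 210.2]), array([ 9.2, 53.1]), np.float64(74.8)]
top handle_bar 0.61 200 254 203 221 [array([227.3, 210.7]), array([10.6, 55.1]), np.float64(77.1)]
top mixer_ring 0.54 220 239 210 226 [array([230.1, 218.7]), array([15. , 19.9]), np.float64(69.4)]
top small_jar 0.62 298 311 247 260 [array([304.5, 253.5]), array([13., 13.]), np.float64(90.0)]
top small_jar 0.59 364 380 202 214 [array([372., 208.]), array([12., 16.]), np.float64(90.0)]
```

View pics/c.png

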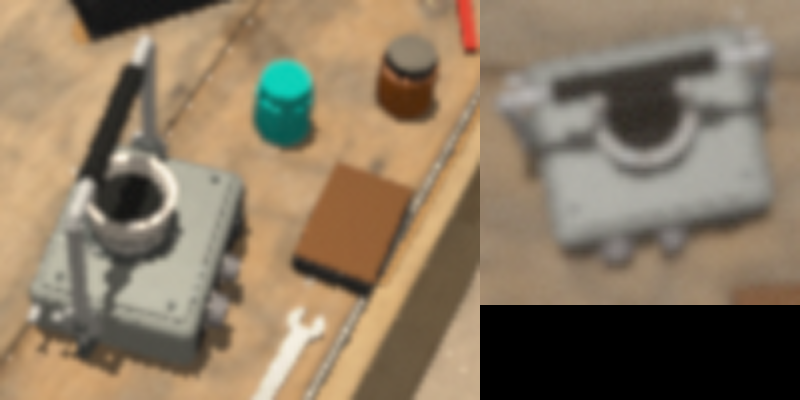

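```bash
cat > fit.py <<'E'
from h import *
from scipy.optimize import least_squares
def model(p):
    x,y,w,t=p; r=R.from_euler('z',w)
    bx,bz=.010+.125*np.sin(t),.048+.125*np.cos(t)
    P=lambda v: r.apply(v)+[x,y,0]
    return dict(bl=P([bx,.052,bz]),br=P([bx,-.052,bz]),ring=P([0,0,.102]),fl=P([-.07,.075,.06]),fr=P([-.07,-.075,.06]),kl=P([.055,.075,.06]))
obs=[('top','bl',211.4,212.7),('top','br',243.7,207.2),('top','ring',230,218.2),('top','fl',213.3,242.5),('top','fr',253.5,235.2),
('scene','br',253,192.5),('scene','bl',243.8,221),('scene','ring',252.5,223),('scene','fr',280.8,219.5),('scene','fl',269,257.5)]
def res(p):
    m=model(p); return np.concatenate([proj(c,m[n])[0]-[u,v] for c,n,u,v in obs])
if __name__=='__main__':
    s=least_squares(res,[.5,-.04,.1,0],loss='soft_l1'); print(s.x,np.degrees(s.x[2:])); print(res(s.x).reshape(-1,2).round(1))
    o=env.get_obs();print(o['time_s'],model(s.x))
E
python3 fit.py
```

```text
[ 0.50117458 -0.04393648  0.22213677  0.00682917] [12.72749947  0.39128259]
[[-1.2  0.7]
 [-0.1 -0.4]
 [-1.4 -1.4]
 [-2.4  1. ]
 [ 1.6 -0.6]
 [ 1.5 -0.5]
 [-1.  -0.3]
 [ 0.3 -0.7]
 [ 1.5 -2.8]
 [-0.1  0.6]]
1.5 {'bl': array([0.50030518, 0.00917704, 0.17299709]), 'br': array([ 0.52321788, -0.09226757,  0.17299709]), 'ring': array([ 0.50117458, -0.04393648,  0.102     ]), 'fl': array([0.41637098, 0.01379868, 0.06      ]), 'fr': array([ 0.44941813, -0.13251565,  0.06      ]), 'kl': array([0.53829959, 0.04133798, 0.06      ])}
```

Request:
apply_moves --pt "0.4 -0.37 -0.2 0 0 0 1" --pt "0.785 -0.741 -0.2 0 0 0 1" --pt "0.785 -0.741 -0.2 0 0 0 1" --pt "0.785 -0.741 -0.2 0 0 0 1" --pt "0.785 -0.741 -0.2 0 0 0 1" --pt "0.785 -0.741 -0.2 0 0 0 1"

```text
time_s: 2.1
tool_pos: [0.3145, -0.4204, 0.2639]
tool_rot: [179.9, -0.1, 19.3]
force: [0.1, -0.9, 0.4]
grip_width: 0.0868
grasp_force: 0.0
```

Request:
apply_moves --pt "0.785 -0.741 0 0 0 0 1" --pt "0.785 -0.741 0 0 0 0 1" --pt "0.785 -0.741 0 0 0 0 1" --pt "0.785 -0.741 0 0 0 0 1" --pt "0.785 -0.741 0 0 0 0 1" --pt "0.785 -0.741 0 0 0 0 1"

```text
time_s: 2.7
tool_pos: [0.413, -0.2308, 0.2628]
tool_rot: [180.0, -0.0, 19.2]
force: [0.2, -0.2, -0.5]
grip_width: 0.087
grasp_force: 0.0
```

Request:
apply_moves --pt "0.785 -0.741 0 0 0 -0.974 1" --pt "0.785 -0.741 0 0 0 -0.974 1" --pt "0.785 -0.741 0 0 0 -0.974 1" --pt "0.785 -0.741 0 0 0 -0.974 1" --pt "0.785 -0.741 0 0 0 -0.974 1" --pt "0.785 -0.741 0 0 0 -0.974 1" --pt "0.785 -0.741 0 0 0 -0.974 1" --pt "0.785 -0.741 0 0 0 -0.974 1" --pt "0.785 -0.741 0 0 0 -0.974 1" --pt "0.785 -0.741 0 0 0 -0.974 1" --pt "0.785 -0.741 0 0 0 -0.974 1" --pt "0.785 -0.741 0 0 0 -0.974 1"

```text
time_s: 3.9
tool_pos: [0.5122, -0.0435, 0.2623]
tool_rot: [-180.0, 0.0, 102.3]
force: [-0.1, -0.0, -0.8]
grip_width: 0.0872
grasp_force: 0.0
```

```bash
cat >> h.py <<'E'
def go(target,yaw=None):
    o=env.get_obs(); r=R.from_euler('xyz',o['tool_rot'],degrees=True)
    d=r.inv().apply(np.array(target)-o['tool_pos'])/.2
    dy=0 if yaw is None else -np.radians((yaw-o['tool_rot'][2]+180)%360-180)/1.5
    print('move',d.round(3),'turn z',round(dy,3),'t',o['time_s'],o['tool_pos'].round(4),o['tool_rot'].round(1))
E
python3 - <<'E'
from h import *
snap('scene','d.png',(190,150,350,270),5)
print('drawer front base',atz('top',[200,140],0.05), 'grill', atz('top',[322,212],.0))
go([.512,-.0415,.154],102.7); print(env.get_obs()['qpos'])
E
```

```text
drawer front base [0.78001557 0.0694588  0.05      ] grill [ 0.54123165 -0.37069732  0.        ]
move [0.008 0.001 0.542] turn z -0.004 t 3.95 [ 0.5122 -0.043   0.2624] [-180.     0.   102.4]
[ 38.31462804   2.53909548 -37.30677997  97.57463214   1.57520027
  80.41822568  13.16716678]
```

View pics/d.png

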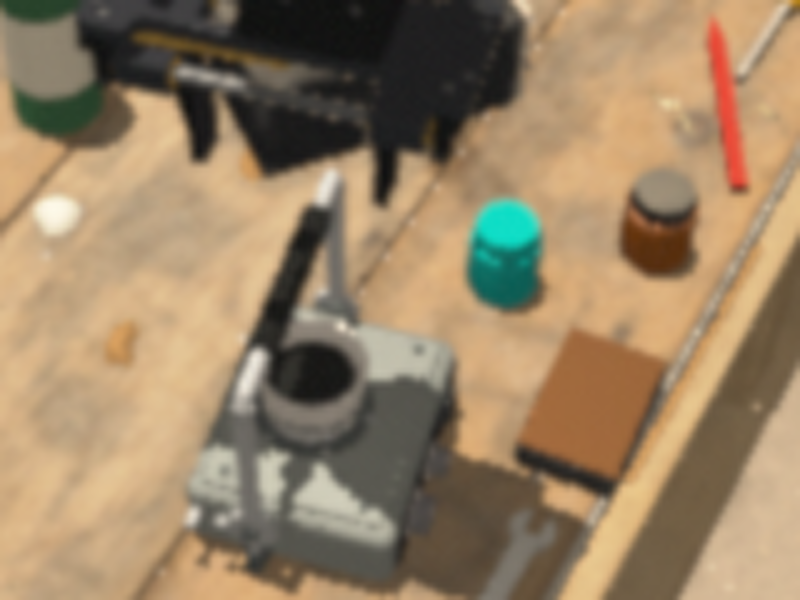

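Gripper straddles the handle: fingertips at about (231,181) and (267,190), bar centre near (248,205), amber jar at (322,194). Descending and gripping.

Request:
apply_moves --pt "0.008 0 0.25 0 0 0 1" --pt "0.008 0 0.54 0 0 0 1" --pt "0.008 0 0.54 0 0 0 1" --pt "0.008 0 0.54 0 0 0 1" --pt "0.008 0 0.54 0 0 0 0.4" --pt "0.008 0 0.54 0 0 0 0.4" --pt "0.008 0 0.54 0 0 0 0.1" --pt "0.008 0 0.54 0 0 0 0.1" --pt "0.008 0 0.54 0 0 0 0.1" --pt "0.008 0 0.54 0 0 0 0.1" --grip_force 10

```text
time_s: 4.95
tool_pos: [0.5119, -0.0398, 0.1548]
tool_rot: [180.0, 0.0, 102.7]
force: [0.9, 0.4, -0.5]
grip_width: 0.0469
grasp_force: 0.0
```

Run:
```python
from h import *
o=env.get_obs();print({k:np.round(o[k],4) for k in o})
m=viewer.read_camera('scene');cv2.imwrite('pics/e.png',cv2.resize(m[150:250,200:320],None,fx=5,fy=5)[:,:,::-1])
```

```text
{'time_s': np.float64(4.95), 'qpos': array([ 37.1962,   6.8848, -37.8302, 106.3081,   4.5559,  68.2877,
        10.5405]), 'joint_velocities': array([ 0.0243,  0.2176, -0.0038,  0.1385, -0.0581,  0.1222,  0.1153]), 'effort': array([-9.00000e-04, -3.04007e+01, -2.16970e+00, -2.96367e+01,
       -5.02000e-02,  4.78000e-02, -2.00000e-04]), 'tool_pos': array([ 0.5119, -0.0398,  0.1548]), 'tool_rot': array([1.799849e+02, 1.950000e-02, 1.026609e+02]), 'force': array([ 0.8935,  0.4394, -0.5375]), 'wrist_torque': array([ 0.0101, -0.072 ,  0.0246]), 'grasp_force': np.float64(0.0), 'grip_width': np.float64(0.0469)}
```

Fingers still closing (slow, about 70 mm/s); continue.

Request:
apply_moves --pt "0 0 0 0 0 0 0.1" --pt "0 0 0 0 0 0 0.1" --pt "0 0 0 0 0 0 0.1" --pt "0 0 0 0 0 0 0.1" --pt "0 0 0 0 0 0 0.1" --pt "0 0 0 0 0 0 0.1" --pt "0 0 0 0 0 0 0.1" --pt "0 0 0 0 0 0 0.1" --grip_force 10

```text
time_s: 5.8
tool_pos: [0.512, -0.0397, 0.1546]
tool_rot: [180.0, 0.0, 102.7]
force: [0.9, 0.4, 0.2]
grip_width: 0.0178
grasp_force: 10.0
```

Request:
apply_moves --pt "0 0.062 0.003 0 0 0 0.1" --pt "0 0.124 0.012 0 0 0 0.1" --pt "0 0.185 0.028 0 0 0 0.1" --pt "0 0.243 0.049 0 0 0 0.1" --pt "0 0.3 0.077 0 0 0 0.1" --pt "0 0.353 0.109 0 0 0 0.1" --pt "0 0.403 0.147 0 0 0 0.1" --pt "0 0.448 0.19 0 0 0 0.1" --pt "0 0.49 0.237 0 0 0 0.1" --pt "0 0.526 0.287 0 0 0 0.1" --pt "0 0.557 0.342 0 0 0 0.1" --grip_force 15

```text
time_s: 6.9
tool_pos: [0.6205, -0.0157, 0.0848]
tool_rot: [-179.9, 0.0, 102.6]
force: [-1.2, -1.5, 1.5]
grip_width: 0.0171
grasp_force: 14.9
```

Request:
apply_moves --pt "0 0.026 0.057 0 0 0 0.1" --pt "0 0.036 0.086 0 0 0 0.1" --pt "0 0.045 0.116 0 0 0 0.1" --pt "0 0.053 0.146 0 0 0 0.1" --pt "0 0.059 0.177 0 0 0 0.1" --pt "0 0.063 0.208 0 0 0 0.1" --pt "0 0.066 0.239 0 0 0 0.1" --pt "0 0.067 0.26 0 0 0 0.1" --pt "0 0.067 0.26 0 0 0 0.1" --grip_force 20

```text
time_s: 7.8
tool_pos: [0.6342, -0.0123, 0.0333]
tool_rot: [179.9, -0.0, 102.7]
force: [-0.0, -1.6, -3.9]
grip_width: 0.0163
grasp_force: 20.2
```

Run:
```python
from h import *
snap('scene','f.png',(190,150,350,270),5)
```

```text
(no output)
```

View pics/f.png

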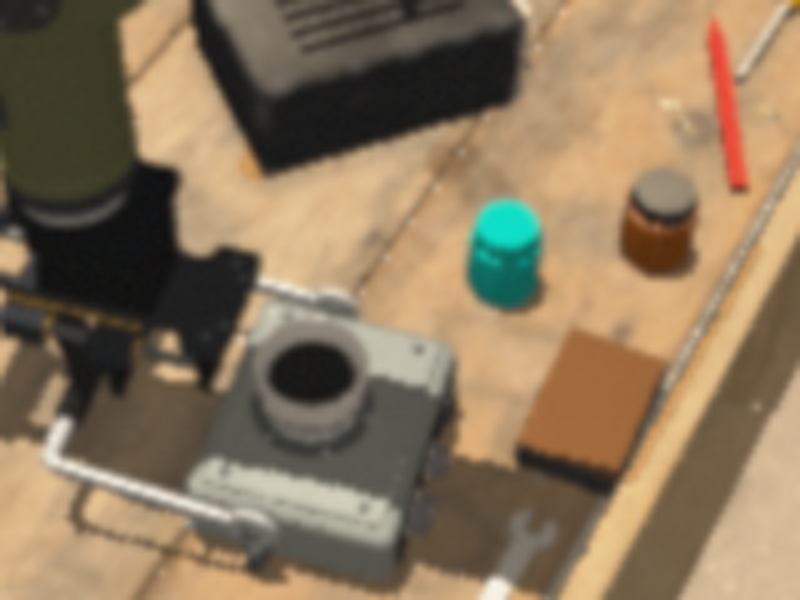

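Handle lies back nearly level; ring mouth at about (252,225) is clear. Releasing and lifting.

Request:
apply_moves --pt "0 0 0 0 0 0 0.6" --pt "0 0 0 0 0 0 0.6" --pt "0 0 0 0 0 0 0.6" --pt "0 0 0 0 0 0 0.6" --pt "0 0 0 0 0 0 0.6" --pt "0 0 0 0 0 0 0.6" --pt "0 0 -0.2 0 0 0 0.6" --pt "0 0 -0.45 0 0 0 1" --pt "0 0 -0.7 0 0 0 1" --pt "0 0 -0.9 0 0 0 1" --pt "0 0 -0.9 0 0 0 1"

```text
time_s: 8.95
tool_pos: [0.6371, -0.0116, 0.2216]
tool_rot: [179.3, 0.2, 102.7]
force: [-0.3, 0.5, 0.9]
grip_width: 0.0763
grasp_force: 0.0
```

Run:
```python
from h import *
go([.389,-.301,.18]); print(env.get_obs()['qpos'].round(1),env.get_obs()['grip_width'])
for z in(.03,.024): print(atz('scene',boxes_of('scene','small_jar')[0]['location'],z))
a=viewer.read_camera('scene');print([(np.round(d['location'],1).tolist(),round(d['conf'],2)) for d in boxes_of('scene','handle_bar')[:3]])
print(atz('scene',[252.4,225],.102))
for d in masks_of('scene','small_jar')[:4]:
   ys,xs=np.nonzero(d['pixels']);print(d['conf'],xs.min(),xs.max(),ys.min(),ys.max())
```

```text
move [-1.139 -1.53   0.194] turn z 0 t 8.95 [ 0.6371 -0.0116  0.2216] [179.3   0.2 102.7]
[ 28.2  20.2 -37.8  84.8  12.6  78.6   2.4] 0.07630862218818375
[ 0.39337623 -0.29885097  0.03      ]
[ 0.39473503 -0.30392206  0.024     ]
[([213.1, 228.2], 0.81)]
[ 0.49734812 -0.03510887  0.102     ]
0.82 283 298 190 211
0.74 314 329 184 204
0.6 199 281 202 265
0.55 300 312 128 144
```

Request:
apply_moves --pt "-0.3 -0.4 0 0 0 0 1" --pt "-0.57 -0.77 0 0 0 0 1" --pt "-0.57 -0.77 0 0 0 0 1" --pt "-0.57 -0.77 0 0 0 0 1" --pt "-0.57 -0.77 0 0 0 0 1" --pt "-0.57 -0.77 0 0 0 0 1"

```text
time_s: 9.8
tool_pos: [0.5072, -0.1582, 0.213]
tool_rot: [-179.9, -0.1, 102.5]
force: [-0.2, 1.3, -0.2]
grip_width: 0.0871
grasp_force: 0.0
```

Request:
apply_moves --pt "-0.3 -0.4 0 0 0 0 1" --pt "-0.57 -0.77 0.3 0 0 0 1" --pt "-0.57 -0.77 0.3 0 0 0 1" --pt "-0.57 -0.77 0.3 0 0 0 1" --pt "-0.57 -0.77 0.3 0 0 0 1" --pt "-0.57 -0.77 0.3 0 0 0 1" --pt "-0.57 -0.77 0.3 0 0 0 1"

```text
time_s: 10.5
tool_pos: [0.385, -0.3005, 0.1541]
tool_rot: [179.9, -0.0, 102.9]
force: [1.8, 0.7, 0.2]
grip_width: 0.0871
grasp_force: 0.0
```

Run:
```python
from h import *
a=viewer.read_camera('scene');b=viewer.read_camera('top')
k=lambda im,x0,y0,x1,y1,s:cv2.resize(im[y0:y1,x0:x1],None,fx=s,fy=s,interpolation=cv2.INTER_CUBIC)
A=k(a,270,130,370,230,4);B=k(b,195,195,260,260,400/65)[:400,:400]
cv2.imwrite('pics/g.png',np.hstack([A,B])[:,:,::-1])
go([.391,-.3005,.022],102.7); print(env.get_obs()['grip_width'])
print('tips',proj('scene',env.get_obs()['tool_pos']),'jar top',proj('scene',[.391,-.3005,.06]),proj('scene',[.391,-.3005,.0]))
print(np.round(proj('top',[[.501,-.044,.102],[.4975,-.0385,.102]]),1))
```

```text
move [-0.005  0.028  0.663] turn z 0.002 t 10.6 [ 0.3851 -0.3007  0.1546] [179.9   0.  102.9]
0.08700276526259962
tips [[328.32987979 167.73653275]] jar top [[322.2989715  187.62718403]] [[319.88488721 199.43882508]]
[[228.6 216.9]
 [226.9 217.9]]
```

View pics/g.png

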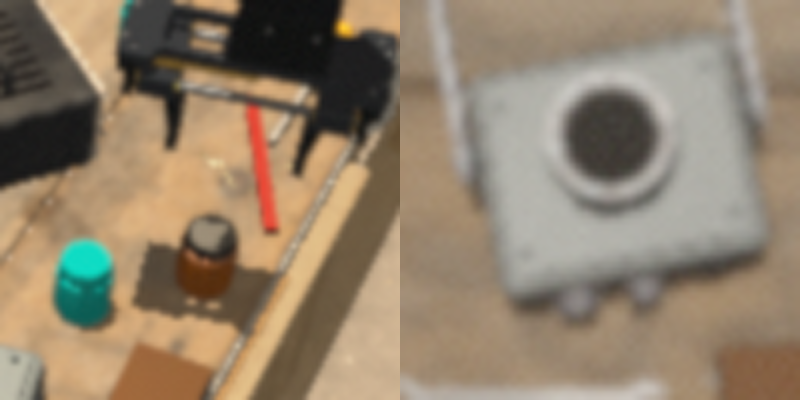

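Jar cap at (322,187) matches the estimate; top view puts the ring mouth at (229,217), also agreeing with (0.501,-0.044). Descending on the jar.

Request:
apply_moves --pt "-0.005 0.028 0.1 0 0 0 1" --pt "-0.005 0.028 0.3 0 0 0 1" --pt "-0.005 0.028 0.5 0 0 0 1" --pt "-0.005 0.028 0.66 0 0 0 1" --pt "-0.005 0.028 0.66 0 0 0 1" --pt "-0.005 0.028 0.66 0 0 0 1" --pt "-0.005 0.028 0.66 0 0 0 0.6" --pt "-0.005 0.028 0.66 0 0 0 0.6" --pt "-0.005 0.028 0.66 0 0 0 0.6" --pt "-0.005 0.028 0.66 0 0 0 0.6" --pt "-0.005 0.028 0.66 0 0 0 0.45" --pt "-0.005 0.028 0.66 0 0 0 0.45" --pt "-0.005 0.028 0.66 0 0 0 0.45" --pt "-0.005 0.028 0.66 0 0 0 0.4" --pt "-0.005 0.028 0.66 0 0 0 0.4" --pt "-0.005 0.028 0.66 0 0 0 0.4" --grip_force 35

```text
time_s: 12.2
tool_pos: [0.3889, -0.3022, 0.0224]
tool_rot: [180.0, 0.0, 102.7]
force: [-0.1, 0.7, 3.0]
grip_width: 0.0474
grasp_force: 35.0
```

Run:
```python
from h import *
go([.391,-.3005,.16],102.7); o=env.get_obs(); print(o['grip_width'],o['grasp_force'])
snap('scene','h.png',(270,130,370,230),5)
```

```text
move [ 0.006  0.012 -0.688] turn z -0.0 t 12.2 [ 0.3889 -0.3022  0.0224] [180.    0.  102.7]
0.04741492099061604 34.999856762588024
```

View pics/h.png

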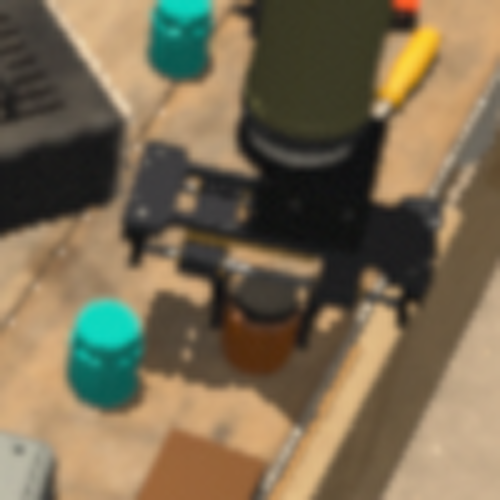

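Amber jar is held upright between the fingers (cap at about (323,188)). Lift and carry.

Request:
apply_moves --pt "0 0 -0.2 0 0 0 0.4" --pt "0 0 -0.4 0 0 0 0.4" --pt "0 0 -0.6 0 0 0 0.4" --pt "0.1 0.08 -0.8 0 0 0 0.4" --pt "0.25 0.2 -0.8 0 0 0 0.4" --pt "0.4 0.3 -0.8 0 0 0 0.4" --pt "0.57 0.415 -0.8 0 0 0 0.4" --pt "0.57 0.415 -0.8 0 0 0 0.4"

```text
time_s: 13.05
tool_pos: [0.4465, -0.1663, 0.182]
tool_rot: [179.9, -0.1, 103.2]
force: [-0.2, -0.1, -0.3]
grip_width: 0.0472
grasp_force: 35.0
```

Request:
apply_moves --pt "0.15 0.1 0 0 0 0 0.4" --pt "0.3 0.2 0 0 0 0 0.4" --pt "0.45 0.32 0 0 0 0 0.4" --pt "0.565 0.415 0 0 0 0 0.4" --pt "0.565 0.415 0 0 0 0 0.4" --pt "0.565 0.415 0 0 0 0 0.4" --pt "0.565 0.415 0 0 0 0 0.4"

```text
time_s: 13.75
tool_pos: [0.5002, -0.0457, 0.1816]
tool_rot: [-179.9, 0.0, 102.6]
force: [0.2, -0.8, -0.4]
grip_width: 0.0472
grasp_force: 35.0
```

Run:
```python
from h import *
a=snap('scene','i.png',(190,130,310,250),5)
go([.501,-.044,.125],102.7); o=env.get_obs(); p=o['tool_pos'];print(o['grip_width'],o['grasp_force'])
# jar bottom expected .022 below TCP
print('exp jar bottom/cap top in crop',(proj('scene',[p-[0,0,.022],p+[0,0,.038]])-[190,130])*5)
print('ring mouth exp',(proj('scene',[.501,-.044,.102])-[190,130])*5)
```

```text
move [0.009 0.006 0.283] turn z -0.002 t 13.8 [ 0.5003 -0.0459  0.1817] [-179.9    0.   102.5]
0.047523798910208886 34.99974550679326
exp jar bottom/cap top in crop [[316.61602588 397.55391058]
 [316.1375857  327.24452326]]
ring mouth exp [[314.26554923 461.37151165]]
```

View pics/i.png

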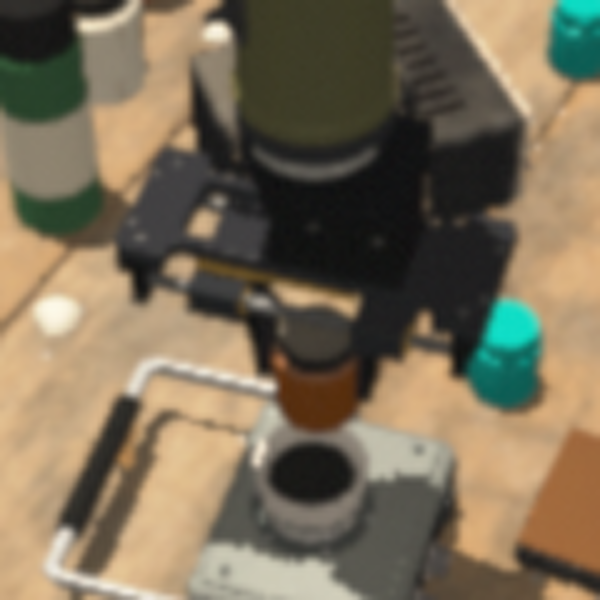

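Handle still back, jar over the ring (jar bottom about (253,210), ring mouth (253,222)) as predicted. Lowering slowly.

Request:
apply_moves --pt "0.009 0.006 0.1 0 0 0 0.4" --pt "0.009 0.006 0.2 0 0 0 0.4" --pt "0.009 0.006 0.27 0 0 0 0.4" --pt "0.009 0.006 0.29 0 0 0 0.4" --pt "0.009 0.006 0.31 0 0 0 0.4" --pt "0.009 0.006 0.33 0 0 0 0.4" --pt "0.009 0.006 0.345 0 0 0 0.4" --pt "0.009 0.006 0.345 0 0 0 0.4" --grip_force 45

```text
time_s: 14.6
tool_pos: [0.502, -0.0423, 0.1132]
tool_rot: [180.0, 0.0, 102.7]
force: [-0.2, -0.2, -1.4]
grip_width: 0.0472
grasp_force: 45.0
```

Request:
apply_moves --pt "0 0 0.015 0 0 0 0.4" --pt "0 0 0.03 0 0 0 0.4" --pt "0 0 0.045 0 0 0 0.4" --pt "0 0 0.045 0 0 0 0.4"

```text
time_s: 15.0
tool_pos: [0.5024, -0.0423, 0.1049]
tool_rot: [179.9, 0.0, 102.7]
force: [-1.7, -0.5, 7.3]
grip_width: 0.0474
grasp_force: 45.0
```

Request:
apply_moves --pt "0 0 0.012 0 0 0 0.4" --pt "0 0 0.024 0 0 0 0.4" --pt "0 0 0.03 0 0 0 0.4" --pt "0 0 0.03 0 0 0 0.4"

```text
time_s: 15.4
tool_pos: [0.5024, -0.0423, 0.0995]
tool_rot: [180.0, 0.1, 102.7]
force: [-3.1, -0.2, 10.9]
grip_width: 0.0473
grasp_force: 45.0
```

Request:
apply_moves --pt "0 -0.004 0.006 0 0 0 0.4" --pt "0 -0.004 0.012 0 0 0 0.4" --pt "0 -0.004 0.012 0 0 0 0.4" --pt "0 -0.004 0.012 0 0 0 0.4"

```text
time_s: 15.8
tool_pos: [0.5024, -0.0423, 0.0993]
tool_rot: [179.9, 0.1, 102.7]
force: [-7.0, 0.7, 23.4]
grip_width: 0.0473
grasp_force: 45.0
```

Request:
apply_moves --pt "0 0 0 0 0 0 0.4" --pt "0 0 0 0 0 0 0.4" --pt "0 0 0 0 0 0 0.4" --pt "0 0 0 0 0 0 0.4" --pt "0 0 0 0 0 0 0.4"

```text
time_s: 16.3
tool_pos: [0.5024, -0.0423, 0.0993]
tool_rot: [179.9, 0.1, 102.7]
force: [-6.9, 1.0, 22.5]
grip_width: 0.0474
grasp_force: 45.0
```

Run:
```python
from h import *
snap('scene','j.png',(190,130,310,250),5)
```

```text
(no output)
```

View pics/j.png

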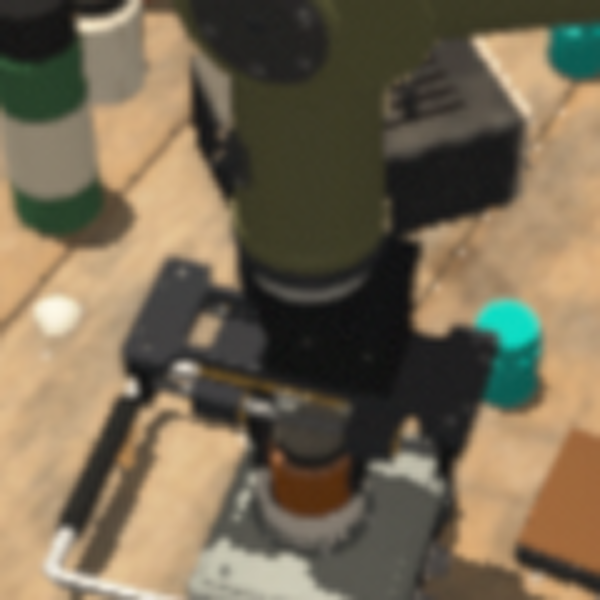

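The jar sits upright in the ring at about (252,227), the ring is down on the deck and the handle is back. Force is steady at 22 N, so I'm handing in.

```bash
python3 -c "
from cell import env
print(env.sign_off())"
```

```text
the job is handed in; nothing more can be done
None
```

The handle is swung back and stays there, and the amber jar stands upright in the ring, held fully pressed down at about 22 N. The job is handed in at about 16 s; sign-off returned no verdict, and I couldn't directly observe that the mixer runs.

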